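Hang the amber filter bracket on the slotted upright

TASK

Beside the laser exposure unit, take the filter bracket with the amber (orange) pane by its black fin, push its two hook tabs through the upper pair of slots in the dark slotted upright, then lower it until the hooks are fully home behind the plate and let go, so that it hangs there straight and still. Leave the blue bracket, the brown jar and the white sample box where they are.

Things in the scene. Friction and masses are not known exactly. Their poses are not given: they have to be found in the camera images.
- amber_grip (a point): Grasp point in the black upright fin of the amber bracket: fin 14 mm thick (y), 44 mm long (x), free on both sides, its top 22 mm above this point. The point is 86 mm above the bracket's underside and 50 mm in front (-x) of the back plate's rear face. Axes: z up, x the way the hooks point (out of the rear face), y along the plate's width.
- amber_bracket: Loose aluminium L-shaped bracket with orange panes on shelf and back plate, about 250 g, standing on the table. Back plate 90 mm wide, 84 high, 5 thick; shelf at its bottom 90 wide, 5 thick, reaching 87 mm forward of the rear face; black fin on the shelf. Origin: rear face of the back plate, bottom, mid-width. Axes as amber_grip.
- amber_hooks (a point): Midway between the tips (lip bottoms) of the amber bracket's two hook tabs; 64.5 mm ahead (+x) of amber_grip and 30 mm lower, same axes. Tabs at y = -30 and +30 mm, 12 mm wide: a neck 6 mm high, underside 14 mm above this point, runs 17 mm out of the plate's rear face and ends in a lip 5 mm thick hanging 14 mm below it. 12 mm free between lip and plate.
- upper_slots (a point): On the upright's front face, midway between its two upper slots, level with their lower edges (120 mm above the table). Slots centred at y = -30 and +30 mm, 32 mm wide, 40 mm high upward from here. Axes: z up, x through the plate front to back (the way hooks go in), y along its width. Hung home, the necks rest on these edges and the hook tips are 14 mm below.
- upright: Fixed dark steel plate 140 mm wide, 5 thick, 175 high, its front roughly facing the robot; open for 35 mm or more behind the slots. Origin: front face, bottom, mid-width; axes as upper_slots. A second pair of slots 75 mm lower is not used. A hung bracket's plate leans on its front, underside 50 mm above the table; let go, it may nod forward a few degrees.
- blue_grip (a point): The same fin point of a second, otherwise identical bracket with blue panes: a bystander.
- jar: Bystander: brown glass jar with a white lid, 52 mm across, 75 mm high; origin under its centre.
- sample_box: Bystander: flat white sample box 80 x 80 x 22 mm; origin under its centre.
Not all that is in view belongs to the job. Leave any pink look-alike of the amber_bracket alone. What is shaped like the upright but purple is not meant.

How it is judged:
By the outcome, as a careful person would: the job done as asked, in the order asked, and still so for the second after the job is handed in, with the robot touching nothing.
It also fails if it takes over 34 s, if anything falls off the work surface, if the arm or the gripper's body presses on something with over 40 N, if the wrist force passes 120 N, or if a joint passes its speed limit or range.

ROBOT

A 6-joint arm with a two-finger parallel gripper is mounted at the origin on the work surface. World frame = base frame: x ahead of the robot, y to its left, z up, the work surface at z = 0. Lengths are in m, angles in rad, forces in N, time in s.
With the tool pointing down it reaches from about 0.3 to 0.775 m from the base axis. Payload 14.6 kg.
Tool frame: the origin (TCP) lies midway between the tips of the shut fingers; the grasp point (between the pads) lies 19 mm behind it; z points along the fingers, y is the line along which they close (so a half turn about z gives the same grasp; the last joint's range is limited). The gripper opens to 94 mm and grips with 3 to 60 N. Pads are 16 mm wide; open, the fingers measure 119 mm over their backs; the gripper's body (75 mm by 177 mm) begins 78 mm behind the grasp point.
Start: joints at [-1.28, 0.3, 1.521, -0, 1.321, -0.067], TCP at [0.193, -0.515, 0.205] pointing down, gripper open.
Joint ranges: [-3.03, 3.03], [-0.79, 2.21], [0.23, 2.52], [-1.04, 4.18], [0, 3.07], [-2.55, 2.55]. Speed limits (rad/s): [2.22, 2.22, 2.57, 3.14, 3.14, 3.14].

INTERFACE

Orientations are given as a 3x3 rotation matrix whose columns are the frame's x, y, z axes.
In Python, from bench import r gives the robot as it stands. Calls block until the motion is done:
- r.goto(position, orientation): joint-space move of the TCP to a pose.
- r.movel(position, rot=None, velocity=0.15): straight line of the TCP; rot=None keeps the orientation; velocity is the mean speed in m/s.
- r.goto_joints(angles): joint-space move.
- r.set_gripper(opening, force=None): opening from 0.0 (shut) to 1.0 (fully open); force is the grip in N (None keeps the last); returns when the fingers have stopped.
- r.sleep(seconds).
- r.ik(position, orientation): joint angles nearest the present ones, or None.
- r.capture(name): name is "scene" or "side" or "wrist"; returns (picture, depth): 480x640x3 uint8, blue, green, red; 480x640 float32, m along the optical axis (not along the pixel's ray), 0 where there is no reading.
- r.calibration(name): a dict with "fx", "fy", "cx", "cy" (pixels), "k1" (the pictures are not rectified: a ray, as slopes to the right and down, at radius r is drawn at 1 + k1 r^2 times it, then the intrinsics apply), "origin" and "rotation" of the camera in the world; the wrist camera has in their place "tool_from_camera" (4x4, takes a point from camera to tool coordinates, whose origin is the TCP and whose axes are the flange's). Camera axes: x right, y down, z forward; pixel columns grow to the right and rows downward; lengths in m; the calibration is good to about 2 mm. A picture is of the moment at which its call begins: read the wrist's pose just before it. calibration takes no time and is no camera call.
A pose or a line that the arm cannot do raises r.IKError and nothing moves.
- r.close_job(): hands the job in; it is judged then, once.
Readings, each from a call of its own:
- r.read_time(): time.
- r.read_qpos(): joint angles.
- r.read_joint_velocities(): joint speeds.
- r.read_tau(): joint torques, N m.
- r.read_tool_pos(): TCP position.
- r.read_tool_rot(): TCP orientation.
- r.read_ft_force(): force on the tool from outside, world axes, zero at the start.
- r.read_wrist_torque(): the same for the moment, N m.
- r.read_opening(): opening from 0.0 (shut) to 1.0 (fully open).
- r.read_finger_force(): force on a finger pad.
Only numpy, scipy, OpenCV 4.12 (cv2) and the standard library are available. Lean on these libraries where they do the work, as an engineer would, in place of code of your own. Each camera call takes 0.05 s, during which the arm holds its last target. There are 200 camera calls.

## Working session

There is one attempt and no reset: what is moved stays moved. The work goes in short steps, each a Python script; the robot and the scene stay as the last script left them, time stands still between calls to the robot, and variables do not carry over. Pictures are saved under pics/ and viewed, at most 10 in all, crops included, and the job is handed in when it is done.

```bash
mkdir -p pics; ls
cat > h.py <<'E'
import numpy as np, cv2
from bench import r
def cap(n):
    if n=="wrist":
        p=np.array(r.read_tool_pos());R=np.array(r.read_tool_rot())
    im,d=r.capture(n); c=r.calibration(n)
    if n=="wrist":
        T=np.array(c["tool_from_camera"]); o=p+R@T[:3,3]; Rc=R@T[:3,:3]
    else: o=np.array(c["origin"]);Rc=np.array(c["rotation"])
    K=np.array([[c["fx"],0,c["cx"]],[0,c["fy"],c["cy"]],[0,0,1.]])
    u,v=np.meshgrid(np.arange(640.),np.arange(480.))
    pts=cv2.undistortPoints(np.stack([u,v],-1).reshape(-1,1,2),K,np.array([c["k1"],0,0,0.])).reshape(480,640,2)
    P=np.concatenate([pts,np.ones((480,640,1))],-1)*d[...,None]
    W=P@Rc.T+o; W[d==0]=np.nan
    return im,W
E
python3 - <<'E'
from h import *
for n in("scene","side"):
    im,W=cap(n); cv2.imwrite(f"pics/{n}.png",im); np.save(n,W)
    print(n,r.calibration(n)["origin"])
print(r.read_time())
E
```

```text
pics
scene [ 1.12474058 -0.48806979  1.02477808]
side [ 0.46716596 -1.07231725  0.92466534]
0.1
```

View pics/scene.png

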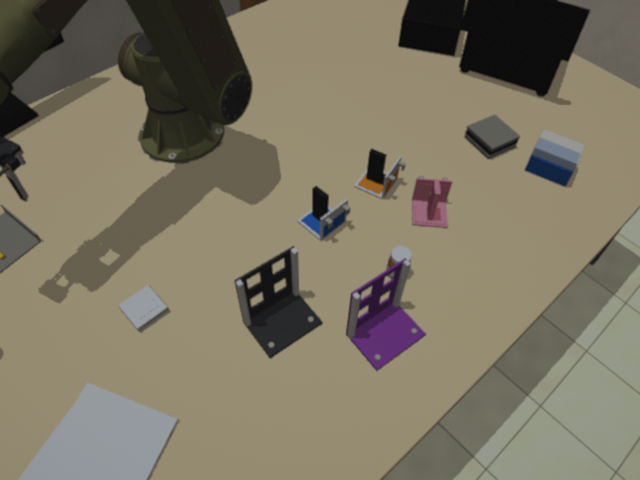

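View pics/side.png

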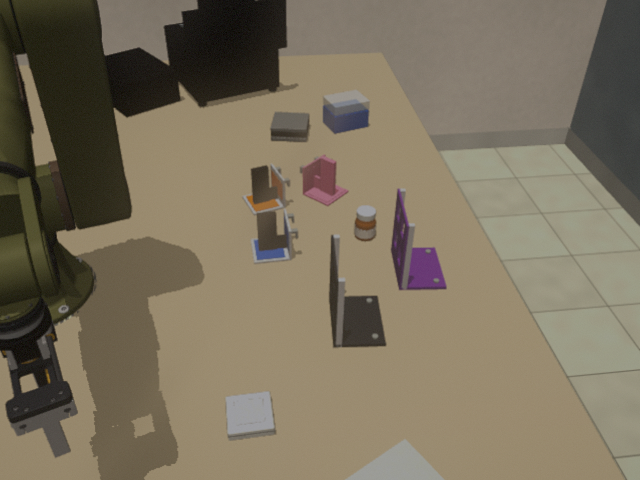

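Scene picture candidates: amber bracket at (380,172), blue at (322,212), pink look-alike at (432,202). The dark upright is at (270,285) and the purple decoy at (380,300). I choose the orange-paned one and the dark upright. In the side picture these are at (265,190) and (338,290).

```bash
cat > meas.py <<'E'
from h import *
S=np.load("scene.npy");D=np.load("side.npy")
si=cv2.imread("pics/scene.png")
def cl(W,box):
    u0,u1,v0,v1=box; P=W[v0:v1,u0:u1].reshape(-1,3); return P[~np.isnan(P[:,0])]
def rep(n,P,zl,zh):
    q=P[(P[:,2]>zl)&(P[:,2]<zh)]
    if len(q)<5: print(n,"few",len(q));return
    rc=cv2.minAreaRect(q[:,:2].astype(np.float32)*1000)
    print(n,len(q),"med",np.median(q,0).round(4),"zmax",q[:,2].max().round(4),"rect",np.round(rc[0],1),np.round(rc[1],1),round(rc[2],1))
for nm,W,bx in(("scene",S,(352,407,145,200)),("side",D,(240,297,160,215))):
    P=cl(W,bx)
    rep(nm+" all",P,.01,.2); rep(nm+" fintop",P,.09,.12);rep(nm+" fin>100",P,.1025,.12); rep(nm+" plate",P,.012,.084)
for nm,W,bx in(("scene",S,(230,305,240,335)),("side",D,(325,347,230,345))):
    P=cl(W,bx); rep(nm+" up",P,.10,.19); rep(nm+" uptop",P,.165,.19)
for nm,W,bx in(("blue scene",S,(297,352,180,238)),):
    rep(nm,cl(W,bx),.09,.12)
rep("jar",cl(S,(385,415,245,275)),.06,.09)
rep("purple",cl(S,(345,410,255,340)),.1,.19)
im=np.hstack([cv2.resize(si[135:215,330:470],None,fx=4,fy=4,interpolation=2)])
cv2.imwrite("pics/crop.png",im)
E
python3 meas.py
```

```text
scene all 883 med [0.5286 0.2805 0.0651] zmax 0.1102 rect [546.4 285.9] [100.2  84.5] 47.4
scene fintop 142 med [0.5122 0.2813 0.1038] zmax 0.1102 rect [510.4 283.9] [44.4 20.8] 20.0
scene fin>100 82 med [0.5117 0.2831 0.1061] zmax 0.1102 rect [510.2 284.3] [43.5 17.7] 16.6
scene plate 674 med [0.5372 0.2802 0.0554] zmax 0.084 rect [549.8 287.7] [97.  80.7] 52.3
side all 1208 med [0.5291 0.2776 0.0621] zmax 0.1134 rect [536.3 210.1] [104.1 268.9] 4.0
side fintop 219 med [0.5118 0.2751 0.1055] zmax 0.1134 rect [512.3 184.8] [ 44.  221.4] 1.0
side fin>100 143 med [0.5137 0.2716 0.1075] zmax 0.1134 rect [512.5 184.8] [ 43.5 221.4] 1.0
side plate 907 med [0.5417 0.2786 0.0516] zmax 0.0839 rect [550.4 225.8] [ 91.3 234. ] 15.9
scene up 1277 med [ 0.6315 -0.1695  0.1442] zmax 0.178 rect [ 633.6 -169.2] [141.6  21.6] 84.6
scene uptop 363 med [ 0.6306 -0.1719  0.1726] zmax 0.178 rect [ 633.2 -169.4] [139.8  21.2] 84.8
side up 735 med [ 0.6312 -0.2075  0.1504] zmax 0.1785 rect [ 635.9 -171.5] [146.4  17.9] 84.9
side uptop 263 med [ 0.6311 -0.1873  0.1741] zmax 0.1785 rect [ 635.6 -171.4] [146.1  17.2] 85.5
blue scene 153 med [0.5169 0.0802 0.1041] zmax 0.1117 rect [513.6  83.8] [48.9 18.8] 0.3
jar 275 med [0.7512 0.116  0.0732] zmax 0.0781 rect [750.7 116.2] [46.1 43.2] 58.5
purple 1086 med [ 0.8018 -0.0185  0.1478] zmax 0.1772 rect [804.4 -19.3] [142.9  19.3] 84.1
```

View pics/crop.png

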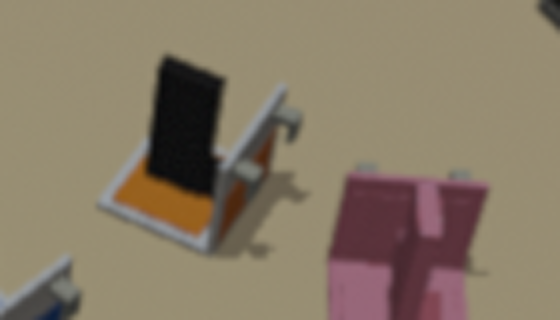

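The crop shows the orange-paned bracket with its black fin at scene (377,165) and hooks pointing right and away. The pink one beside it is separate. The fin top at z≈0.109 matches the expected 0.108, and the fin length (44) and upright width (140) and height (175) also match. Next I check the wrist camera mount and reachability.

```bash
cat >> h.py <<'E'
def down(a,s=1):
    y=s*np.array([-np.sin(a),np.cos(a),0]); z=np.array([0,0,-1.]); return np.stack([np.cross(y,z),y,z],1)
E
python3 - <<'E'
from h import *
np.set_printoptions(precision=3,suppress=True)
print(np.array(r.calibration("wrist")["tool_from_camera"]),r.calibration("wrist")["fx"]);print(np.array(r.read_tool_rot()))
for s in(1,-1):
  for p,a in(((.511,.282,.067),.3),((.583,-.165,.16),-.09),((.583,-.165,.30),-.09),((.50,-.16,.38),-.09),((.511,.282,.30),.3)):
    q=r.ik(p,down(a,s)); print(s,p,None if q is None else np.array(q))
E
```

```text
[[ 0.    -0.957 -0.289  0.085]
 [ 1.     0.     0.    -0.   ]
 [ 0.    -0.289  0.957 -0.179]
 [ 0.     0.     0.     1.   ]] 384.292348976449
[[ 0.937  0.35  -0.   ]
 [ 0.35  -0.937  0.001]
 [ 0.    -0.001 -1.   ]]
1 (0.511, 0.282, 0.067) [ 0.442  0.519  1.556 -0.     1.067 -1.429]
1 (0.583, -0.165, 0.16) [-0.336  0.462  1.407 -0.     1.273 -1.817]
1 (0.583, -0.165, 0.3) [-0.336  0.381  1.198 -0.     1.563 -1.817]
1 (0.5, -0.16, 0.38) [-0.379  0.177  1.277 -0.     1.688 -1.86 ]
1 (0.511, 0.282, 0.3) [ 0.442  0.327  1.269 -0.     1.545 -1.429]
-1 (0.511, 0.282, 0.067) [ 0.442  0.519  1.556 -0.     1.067  1.712]
-1 (0.583, -0.165, 0.16) [-0.336  0.462  1.407 -0.     1.273  1.325]
-1 (0.583, -0.165, 0.3) [-0.336  0.381  1.198 -0.     1.563  1.325]
-1 (0.5, -0.16, 0.38) [-0.379  0.177  1.277 -0.     1.688  1.281]
-1 (0.511, 0.282, 0.3) [ 0.442  0.327  1.269 -0.     1.545  1.712]
```

```bash
cat > look.py <<'E'
from h import *
r.goto((.50,-.16,.27),down(-.09)); 
im,W=cap("wrist");cv2.imwrite("pics/w_up.png",im);np.save("w_up",W)
r.set_gripper(.45)
r.goto((.49,.275,.26),down(.3))
im2,W=cap("wrist");cv2.imwrite("pics/w_am.png",im2);np.save("w_am",W)
cv2.imwrite("pics/both.png",cv2.resize(np.vstack([im,im2]),None,fx=.62,fy=.62))
print(r.read_time())
E
python3 look.py
```

```text
4.4583
```

View pics/both.png

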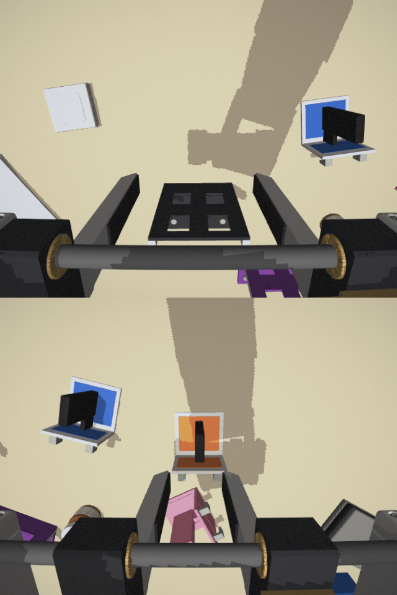

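The upper half shows the upright's front at full-image (320,335) with its slots between the fingers, and the blue bracket at (540,205). The lower half shows the amber bracket centred at (322,230), with the fin vertical in the image, so the yaw is about 0.3. Now the precise fits.

```bash
cat > fit.py <<'E'
from h import *
np.set_printoptions(precision=4,suppress=True)
W=np.load("w_up.npy");im=cv2.imread("pics/w_up.png")
P=W.reshape(-1,3);c=im.reshape(-1,3)
g=lambda P,lo,hi:((P>lo)&(P<hi)).all(1)
m=g(P,[.58,-.26,.02],[.68,-.08,.18]); Q=P[m]
# front face: robust line fit x = a + b*y
f=Q[(Q[:,2]>.03)&(Q[:,2]<.168)]
l=cv2.fitLine(f[:,:2].astype(np.float32),cv2.DIST_HUBER,0,.001,.001).ravel()
for _ in range(3):
    n=np.array([l[1],-l[0]]);e=(f[:,:2]-l[2:])@n; f=f[abs(e-np.median(e))<.004]
    l=cv2.fitLine(f[:,:2].astype(np.float32),cv2.DIST_HUBER,0,.001,.001).ravel()
d=l[:2]*np.sign(l[1]); yaw=np.arctan2(-d[0],d[1])
t=(f[:,:2]-l[2:])@d; mid=l[2:]+d*(np.percentile(t,.5)+np.percentile(t,99.5))/2
# slot mid via image edges: holes in face at upper slot height
print("upright yaw",yaw,"mid front",mid,"width",np.percentile(t,99.5)-np.percentile(t,.5),"n",len(f),"z",f[:,2].min(),f[:,2].max())
x=np.array([np.cos(yaw),np.sin(yaw)])
for z0 in(.13,.14,.15):
    k=f[(abs(f[:,2]-z0)<.004)]; tt=((k[:,:2]-mid)@d*1000); h,_=np.histogram(tt,np.arange(-72,73,4)); print(z0,h)
tt=(f[:,:2]-mid)@d
for s in(-1,1):
    k=f[abs(tt-s*.03)<.012]; h,_=np.histogram(k[:,2]*1000,np.arange(30,175,4)); print("zslot",s,h)
for tag,ref in(("scene",np.load("scene.npy")[240:335,230:305].reshape(-1,3)),):
    q=ref[(ref[:,2]>.166)&(ref[:,2]<.19)]; print(tag,"x offs",np.percentile((q[:,:2]-mid)@x,[5,50,95]),"y",np.percentile((q[:,:2]-mid)@d,[1,99]))
W=np.load("w_am.npy");P=W.reshape(-1,3);im=cv2.imread("pics/w_am.png").reshape(-1,3)
m=g(P,[.45,.2,.01],[.62,.36,.12]);Q=P[m]
ft=Q[Q[:,2]>.1];rc=cv2.minAreaRect((ft[:,:2]*1000).astype(np.float32));print("fin",rc,len(ft),np.median(ft[:,2]))
pl=Q[(Q[:,2]>.079)&(Q[:,2]<.088)&(((Q[:,:2]-[.512,.284])@[np.cos(.3),np.sin(.3)])>.028)]
rc=cv2.minAreaRect((pl[:,:2]*1000).astype(np.float32));print("platetop",rc,len(pl))
fr=Q[(Q[:,2]>.02)&(Q[:,2]<.078)&(abs((Q[:,:2]-[.512,.284])@[np.cos(.3),np.sin(.3)]-.045)<.012)]
l=cv2.fitLine(fr[:,:2].astype(np.float32),cv2.DIST_HUBER,0,.001,.001).ravel();print("platefront",l,len(fr))
sh=Q[(Q[:,2]<.012)&(Q[:,2]>.0035)];rc=cv2.minAreaRect((sh[:,:2]*1000).astype(np.float32));print("shelf",rc,len(sh))
E
python3 fit.py
```

```text
upright yaw -0.083513334 mid front [ 0.6251 -0.1682] width 0.138565129290035 n 7775 z 0.030009479588868238 0.16799630996217957
0.13 [ 8 23 19 20 21 20 16  0  0  0  0  0  0  0 10 19 18 19 24 19 19 13  0  0
  0  0  0  0  0 14 19 20 22 20 21 10]
0.14 [ 9 21 19 19 25 22 17  0  0  0  0  0  0  0 10 21 20 24 19 19 21 13  0  0
  0  0  0  0  0 18 22 19 17 15 18 12]
0.15 [10 27 23 22 27 19 16  0  0  0  0  0  0  0  5 24 21 27 24 23 25 16  0  0
  0  0  0  0  0 18 21 23 23 23 25 10]
zslot -1 [ 30  30  29  86   1   0   0   0   0   0   0   0   0  22  43  48  46  50
  53  49  47  58 104   0   0   0   0   0   0   0   0   0  55  76  36   0]
zslot 1 [ 29  31  30  81   1   0   0   0   0   0   0   0   0  12  42  49  51  43
  53  47  58  45 107   0   0   0   0   0   0   0   0   0  38  82  36   0]
scene x offs [0.0009 0.0053 0.0165] y [-0.0702  0.0678]
fin ((507.2110290527344, 285.5645751953125), (43.85651397705078, 13.4890718460083), 17.089815139770508) 720 0.10723961340514787
platetop ((567.5537109375, 293.4588623046875), (73.34413146972656, 86.71186065673828), 72.3116683959961) 517
platefront [ 0.2943 -0.9557  0.5529  0.2903] 1659
shelf ((551.3978271484375, 295.7353515625), (78.80406951904297, 119.43346405029297), 72.26695251464844) 66
```

The fits agree with the description:
- **Fin:** 43.9×13.5 mm, with the plate front 45 mm ahead of it.
- **Upright:** width 139 mm, slots centred at ±30 mm and starting at about 121 mm.

Next I grasp, lift, carry and look before inserting.

```bash
cat > pick.py <<'E'
from h import *
np.set_printoptions(precision=4,suppress=True)
g=np.array([.5072,.2856]);a=.2985;u=np.array([.6251,-.1682]);b=-.0835;xb=np.array([np.cos(b),np.sin(b)])
r.goto((*g,.15),down(a)); r.movel((*g,.067),velocity=.1)
r.set_gripper(0,35); print("open",r.read_opening(),r.read_finger_force(),r.read_ft_force())
r.movel((*g,.13),velocity=.12); r.movel((*g,.26),velocity=.25)
print("open",r.read_opening(),r.read_ft_force())
p=u-.085*xb
r.goto((*p,.26),down(b)); r.movel((*p,.141),velocity=.15)
im,W=cap("wrist");cv2.imwrite("pics/pre.png",im);np.save("pre",W)
print(r.read_time(),r.read_tool_pos())
E
python3 pick.py
```

```text
open 0.14781059336863844 34.999051094055176 [ 0.1578 -0.9979  2.0522]
open 0.1440506855516221 [ 0.5141  0.2266 -2.3055]
10.4917 [ 0.5409 -0.1612  0.1421]
```

View pics/pre.png

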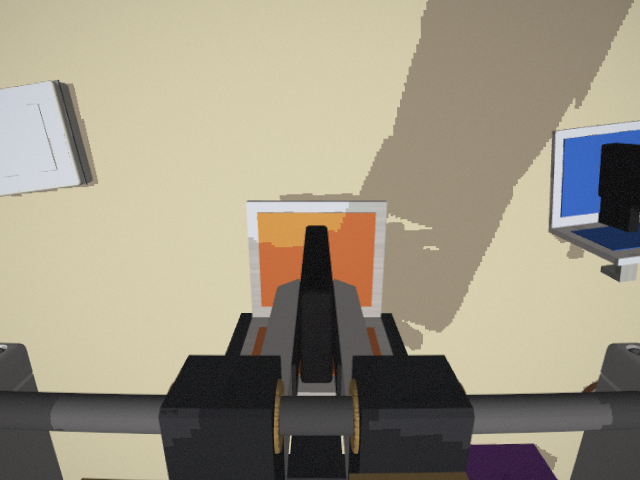

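The amber bracket sits squarely in the fingers with its shelf at (316,260). The upright is behind it at (320,330), centred. I check the in-hand pose numerically.

Run:
```python
from h import *
np.set_printoptions(precision=4,suppress=True)
u=np.array([.6251,-.1682]);b=-.0835;x=np.array([np.cos(b),np.sin(b)]);y=np.array([-x[1],x[0]])
W=np.load("pre.npy").reshape(-1,3)
L=np.c_[(W[:,:2]-u)@x,(W[:,:2]-u)@y,W[:,2]]
s=L[(abs(L[:,1])<.06)&(L[:,0]>-.14)&(L[:,0]<-.05)&(abs(L[:,2]-.079)<.01)]
A=np.c_[s[:,:2],np.ones(len(s))];k=np.linalg.lstsq(A,s[:,2],rcond=None)[0]
print("shelf n",len(s),"slopes",k[:2],"zmed",np.median(s[:,2]),"y range",np.percentile(s[:,1],[1,99]),"x",np.percentile(s[:,0],[1,99]))
c=[]
for lo in np.arange(-.115,-.08,.005):
    q=s[abs(s[:,0]-lo)<.003]; c.append((lo,q[:,1].min(),q[:,1].max()))
print(np.array(c))
p=L[(abs(L[:,1])<.044)&(abs(L[:,0]+.040)<.012)&(L[:,2]>.09)&(L[:,2]<.15)&(abs(L[:,1])>.025)]
l=cv2.fitLine(p[:,[0,1]].astype(np.float32),cv2.DIST_HUBER,0,.001,.001).ravel();print("plate front",len(p),l)
f=L[(abs(L[:,0])<.01)&(abs(L[:,1])<.07)&(abs(L[:,1])>.046)&(L[:,2]>.1)&(L[:,2]<.17)];print("upright front",len(f),np.median(f,0))
```

```text
shelf n 10789 slopes [ 0.0137 -0.0003] zmed 0.08027675533531525 y range [-0.0439  0.0447] x [-0.1213 -0.052 ]
[[-0.115  -0.0445  0.0454]
 [-0.11   -0.0446  0.0456]
 [-0.105  -0.0443  0.0452]
 [-0.1    -0.0447  0.0456]
 [-0.095  -0.0447  0.0457]
 [-0.09   -0.0445  0.0453]
 [-0.085  -0.0446  0.0456]
 [-0.08   -0.0444  0.0456]]
plate front 1089 [ 0.      1.     -0.0393 -0.0007]
upright front 0 [nan nan nan]
  return _methods._mean(a, axis=axis, dtype=dtype,
  ret = um.true_divide(
```

In-hand alignment is within 1 mm. Insert with force checks, then lower until the necks rest.

```bash
cat > ins.py <<'E'
from h import *
np.set_printoptions(precision=4,suppress=True)
b=-.0835;x=np.array([np.cos(b),np.sin(b),0])
f0=np.array(r.read_ft_force());p0=np.array(r.read_tool_pos());p0[2]=.141
d=0
for d in(.012,.022,.027,.0315):
    r.movel(p0+d*x,velocity=.08); f=np.array(r.read_ft_force())-f0; print(d,f)
    if f@x< -6: print("contact");break
else:
    q=p0+d*x
    for z in(.129,.123,.120,.1185,.1175,.1165,.1155,.1145,.1135):
        q[2]=z; r.movel(q,velocity=.05); f=np.array(r.read_ft_force())-f0; print(z,r.read_tool_pos()[2],f)
        if f[2]>5: break
print(r.read_time(),r.read_tool_pos(),r.read_opening())
im,W=cap("side");cv2.imwrite("pics/ins.png",cv2.resize(im[200:370,270:440],None,fx=3,fy=3,interpolation=2))
E
python3 ins.py
```

```text
0.012 [-1.1909  0.4339 -1.1724]
0.022 [-0.9158 -0.9783 -1.5116]
0.027 [-0.6397  0.3679 -2.3124]
0.0315 [-0.626  -0.4569 -0.1642]
0.129 0.1285428384525011 [-1.1098 -0.0936 -0.2717]
0.123 0.1226373985571163 [-1.231   0.1229 -0.411 ]
0.12 0.11985678238298735 [-0.3473 -0.1422 -0.5349]
0.1185 0.11842458714561058 [-1.27    0.3715  0.0595]
0.1175 0.11742780464831074 [-0.1754 -0.8754 -1.044 ]
0.1165 0.11693628023789243 [-3.8747  1.5703  4.4001]
0.1155 0.11634499384858771 [-5.4277  0.9375  9.371 ]
13.4833 [ 0.5725 -0.1639  0.1163] 0.14822837495553864
```

View pics/ins.png

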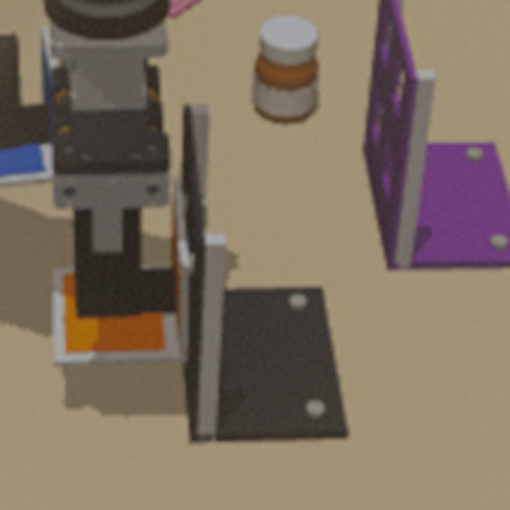

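The side crop shows the bracket's plate flush against the upright at (185,260), with the hooks through. Contact came at the expected height (TCP 0.117). Now unload, release and withdraw.

```bash
cat > rel.py <<'E'
from h import *
np.set_printoptions(precision=4,suppress=True)
p=np.array(r.read_tool_pos());p[2]=.1168
r.movel(p,velocity=.05);r.set_gripper(.22,5);r.set_gripper(.45);r.sleep(.3)
print(r.read_ft_force(),r.read_opening())
p[2]=.20;r.movel(p,velocity=.1)
b=-.0835;p-=.06*np.array([np.cos(b),np.sin(b),0]);p[2]=.30;r.movel(p,velocity=.2);r.sleep(.5)
im,W=cap("wrist");im2,W2=cap("side");np.save("fin",W)
cv2.imwrite("pics/fin.png",np.hstack([cv2.resize(im,(400,300)),cv2.resize(im2[200:350,250:450],(400,300),interpolation=2)]))
u=np.array([.6251,-.1682]);x=np.array([np.cos(b),np.sin(b)]);y=np.array([-x[1],x[0]])
def st(W):
    W=W.reshape(-1,3);L=np.c_[(W[:,:2]-u)@x,(W[:,:2]-u)@y,W[:,2]]
    s=L[(abs(L[:,1])<.044)&(L[:,0]>-.085)&(L[:,0]<-.012)&(abs(L[:,2]-.055)<.015)]
    k=np.linalg.lstsq(np.c_[s[:,:2],np.ones(len(s))],s[:,2],rcond=None)[0]
    t=L[(abs(L[:,1])<.03)&(L[:,0]>-.09)&(L[:,0]<-.01)&(L[:,2]>.148)&(L[:,2]<.17)]
    print("shelf",len(s),k,np.median(s[:,2]),"fin",len(t),np.median(t,0))
st(W);r.sleep(.5);st(cap("wrist")[1]);print(r.read_time())
E
python3 rel.py
```

```text
[-0.3154 -0.5508 -0.3112] 0.45274889194323914
shelf 3801 [0.0983 0.0014 0.055 ] 0.04982641026189316 fin 692 [-0.0616  0.001   0.151 ]
shelf 3814 [0.0992 0.0019 0.055 ] 0.0499312578163664 fin 664 [-0.0617  0.001   0.1511]
17.8583
```

View pics/fin.png

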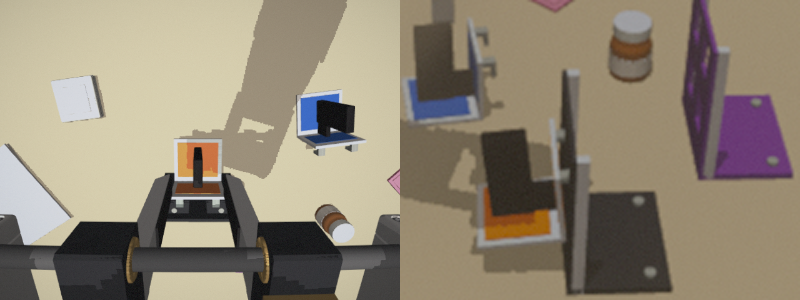

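The bracket hangs on the upper slots with its underside at 50 mm, straight sideways and still between two looks. It nods 5.6° forward, which is exactly the 7 mm hook slack over about 70 mm. The bystanders are untouched and the gripper is clear.

```bash
python3 -c "
from bench import r
print(r.close_job())"
```

```text
the job is handed in; nothing more can be done
None
```

The amber bracket hangs by both hooks in the upper slots of the dark upright, released and still with its natural 5.6° forward nod; the bystanders were not touched, and I handed the job in at about 18 s.

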